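# Feel for the loose sample pot

### The job

Three identical closed sample carriers lie on the rubber mat of the clinic's reception desk; in exactly one of them the pot has come off its clip. Lift them one at a time and gently rock or shake each end to end, lid always upward, to feel which one has a pot travelling inside, and put each quiet one back where it lay. Lay the one with the loose pot lid up in the hold cradle, between its ribs, and slide it fully home against the end stop without forcing it, then let go; leave the other things on the desk alone.

Things in the scene. Friction and masses are not known exactly. Their poses are not given: they have to be found in the camera images.
- carrier_1_center (a point): Centre (half-way up) of a closed carrier: grey plastic box 140 long (x) x 44 wide (y) x 46 mm high (z up), flat white lid, ends alike, about 0.33 kg in all, as the others. In it a 90 g pot: clipped near the -x end (nothing moves) or, in exactly one of the three, loose: also there at first, it rolls freely along x when an end is lowered 0.1 rad or more, up to 50 mm either side of the centre.
- carrier_2_center (a point): Centre (half-way up) of a closed carrier: grey plastic box 140 long (x) x 44 wide (y) x 46 mm high (z up), flat white lid, ends alike, about 0.33 kg in all, as the others. In it a 90 g pot: clipped near the -x end (nothing moves) or, in exactly one of the three, loose: also there at first, it rolls freely along x when an end is lowered 0.1 rad or more, up to 50 mm either side of the centre.
- carrier_3_center (a point): Centre (half-way up) of a closed carrier: grey plastic box 140 long (x) x 44 wide (y) x 46 mm high (z up), flat white lid, ends alike, about 0.33 kg in all, as the others. In it a 90 g pot: clipped near the -x end (nothing moves) or, in exactly one of the three, loose: also there at first, it rolls freely along x when an end is lowered 0.1 rad or more, up to 50 mm either side of the centre.
- mat: Thin black rubber mat, 200 (x) x 340 (y) x 4 mm, fixed to the desk; origin under its centre. The three carriers lie on it with their lengths along its x, side by side, 108 mm from centre to centre.
- cradle_home (a point): Centre of a carrier fully home in the fixed hold cradle, 33 mm above the desk. Its floor, 190 x 75 mm, gives 1 mm per 5 N. At its +x end a rubber stop, top 38 mm above the desk, face 70 mm from this point, gives 1 mm per 4 N. Two pairs of ribs on the floor, 10 mm high, 36 mm long in x, 50 mm apart inside, centred 52 mm towards -x and 49 mm towards +x of this point, sides open between; -x end open.
- power_bank: White flat power bank, 70 x 140 x 16 mm, loose; bystander. Origin under its centre.
- stapler: Black stapler, 36 x 130 x 43 mm, loose; bystander. Origin under its centre.
- magnifier: Black hand magnifier lying flat, 110 mm long, lens 64 mm across, loose; bystander. Origin under the rim of the lens at the handle's side, 30 mm from the lens's centre.

How it is judged:
By the outcome, as a careful person would: the job done as asked, in the order asked, and still so for the second after the job is handed in, with the robot touching nothing.
It also fails if it takes over 72 s, if anything falls off the work surface, if the arm or the gripper's body presses on something with over 40 N, if the wrist force passes 120 N, or if a joint passes its speed limit or range.

### The arm

A 6-joint arm with a two-finger parallel gripper is mounted at the origin on the work surface. World frame = base frame: x ahead of the robot, y to its left, z up, the work surface at z = 0. Lengths are in m, angles in degrees, forces in N, time in s.
With the tool pointing down it reaches from about 0.3 to 0.875 m from the base axis. Payload 6.4 kg.
Tool frame: the origin (TCP) lies midway between the tips of the shut fingers; the grasp point (between the pads) lies 19 mm behind it; z points along the fingers, y is the line along which they close (so a half turn about z gives the same grasp; the last joint's range is limited). The gripper opens to 85 mm and grips with 20 to 120 N. Pads are 22 mm wide; open, the fingers measure 114 mm over their backs; the gripper's body (76 mm by 85 mm) begins 54 mm behind the grasp point. The pads swing forward as they close: fully open they stand 13 mm farther back than shut.
Start: joints at [-87.336, 10.359, 92.074, -0, 77.567, -11.82], TCP at [0.144, -0.557, 0.231] pointing down, gripper open.
Joint ranges: [-171.53, 171.53], [-51.25, 118.39], [17.06, 147.69], [-65.23, 245.23], [0, 150.52], [-178.68, 178.68]. Speed limits (degrees/s): [147.25, 147.25, 172.46, 180, 180, 180].

### API

Orientations are given as [roll, pitch, yaw] about the fixed x, y, z axes, in that order (R = Rz(yaw) Ry(pitch) Rx(roll)).
In Python, from bench import robot, grip, sensors, cams, spotter gives the robot as it stands. Calls block until the motion is done:
- robot.reach(position, orientation): joint-space move of the TCP to a pose.
- robot.move_l(position, ori=None, v=0.15, max_force=None): straight line of the TCP; ori=None keeps the orientation; v is the mean speed in m/s. With max_force (N) it stops when the force on the tool has changed by that much, and returns True; else False.
- robot.set_joints(angles): joint-space move.
- grip(opening, grasp_force=None): finger opening in m; grasp_force is the grip in N (None keeps the last); returns when the fingers have stopped.
- robot.hold(seconds).
- robot.solve_ik(position, orientation): joint angles nearest the present ones, or None.
- sensors.observe(): the state.
- cams.snapshot(name): name is "side" or "top" or "wrist"; returns a dict with "pixels" (384x512x3 uint8, red, green, blue), "fx", "fy", "cx", "cy" (pixels), "eye" and "orientation" of the camera in the world. Camera axes: x right, y up, looking along -z (the intrinsics and any distortion apply to the point x, -y, -z); pixel columns grow to the right and rows downward; lengths in m; the calibration is good to about 2 mm. A picture is of the moment at which its call begins. There is no depth.
A pose or a line that the arm cannot do raises robot.PlanningError and nothing moves.
- robot.finish_job(): hands the job in; it is judged then, once.
Trained networks look in the newest picture that a camera, given by its name, has taken for a name from the list of things; names that differ only in an ending like _2 or _b are one class to them, and where a whole thing is asked for, a point or a joint stands for the part that bears it (a point fixed in the world has none). Each returns a list of dicts, best first, with "confidence" (0 to 1); they miss things now and then, are a little off and sometimes report something else, mostly with a low value. They report only what shows in the picture. A call takes as long as a camera call.
- spotter.search_frame(camera, name): "rect" ([left, top, width, height] in pixels, round what is visible of it).
The state is a dict: "clock": time; "joints": joint angles; "joint_vel": joint speeds; "joint_efforts": joint torques, N m; "ee_pos": TCP position; "ee_rot": TCP orientation; "contact_force": force on the tool from outside, world axes, zero at the start; "ft_torque": the same for the moment, N m; "width": finger opening in m; "grip_force": force on a finger pad.
Only numpy, scipy, OpenCV 4.12 (cv2) and the standard library are available. Lean on these libraries where they do the work, as an engineer would, in place of code of your own. Each camera call takes 0.05 s, during which the arm holds its last target. There are 200 camera calls.

## Working session

There is one attempt and no reset: what is moved stays moved. The work goes in short steps, each a Python script; the robot and the scene stay as the last script left them, time stands still between calls to the robot, and variables do not carry over. Pictures are saved under pics/ and viewed, at most 10 in all, crops included, and the job is handed in when it is done.

```bash
mkdir -p pics; ls; python3 - <<'E'
from bench import robot, grip, sensors, cams, spotter
import cv2,numpy as np
ims=[]
for c in("top","side"):
    s=cams.snapshot(c)
    cv2.imwrite(f"pics/{c}0.png",s["pixels"][:,:,::-1])
    print(c,{k:(np.round(v,4).tolist() if k!="pixels" else 0) for k,v in s.items()})
    for n in("carrier_1_center","mat","power_bank","stapler","magnifier","cradle_home"):
        try:
            for d in spotter.search_frame(c,n)[:4]: print(n,np.round(d["rect"],1),round(d["confidence"],2))
        except Exception as e: print(n,e)
print(sensors.observe())
E
```

```text
pics
top {'pixels': 0, 'fx': 390.1789, 'fy': 390.1789, 'cx': 255.267, 'cy': 193.4445, 'eye': [0.426, 0.0733, 1.0086], 'orientation': [11.6088, -0.2635, -85.3243]}
carrier_1_center [267.2 226.   17.8  56. ] 0.64
mat [251.4 215.1 137.4  79.4] 0.66
power_bank [339.7 147.2  55.7  29.4] 0.82
power_bank [306.8 223.3  25.7  61.8] 0.33
stapler [254.3 137.7  43.6  14.4] 0.73
magnifier [ 93.  232.9  58.1  24.7] 0.59
cradle_home [173.9 177.   34.1  84.2] 0.83
side {'pixels': 0, 'fx': 494.771, 'fy': 494.771, 'cx': 263.8003, 'cy': 186.4315, 'eye': [0.0834, 0.9833, 0.8968], 'orientation': [50.9633, -1.181, -148.5151]}
carrier_1_center [289.8 183.   53.5  36.5] 0.76
mat [274.4 148.3 103.6  84.2] 0.69
power_bank [261.1 124.8  27.9  24.9] 0.86
stapler [209.8 154.6  30.2  34.2] 0.61
magnifier [210.9 280.6  49.5  40.5] 0.82
magnifier [289.3 181.5  56.3  35.6] 0.59
cradle_home [209.8 282.4  52.   38. ] 0.66
cradle_home [207.8 212.2  87.2  58.8] 0.64
{'clock': 0.7, 'joints': array([-8.73345791e+01,  1.03571663e+01,  9.20734342e+01, -6.53336220e-04,
        7.75664689e+01, -1.18215977e+01]), 'joint_vel': array([-0.00143168, -0.0128668 , -0.09884391,  0.0311798 , -0.03586723,
        0.01185107]), 'joint_efforts': array([-3.49532849e-03, -4.44732070e+01, -3.51611567e+01, -3.29786117e-04,
        9.35732751e-04,  1.14705122e-05]), 'ee_pos': array([ 0.14384271, -0.55674504,  0.23131469]), 'ee_rot': array([1.79997262e+02, 1.22486588e-03, 1.44871592e+01]), 'contact_force': array([ 0.44736459, -0.54094776, -0.24561648]), 'ft_torque': array([-0.0096165 ,  0.03099114, -0.05475937]), 'grip_force': 0.0, 'width': 0.08533691211190582}
```

```bash
python3 -c "
import cv2
i=cv2.imread('pics/top0.png')[120:300,80:400];cv2.imwrite('pics/topc.png',cv2.resize(i,None,fx=2.5,fy=2.5,interpolation=cv2.INTER_CUBIC))
i=cv2.imread('pics/side0.png')[110:330,160:420];cv2.imwrite('pics/sidec.png',cv2.resize(i,None,fx=2.7,fy=2.7,interpolation=cv2.INTER_CUBIC))
"
```

```text
(no output)
```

View pics/topc.png

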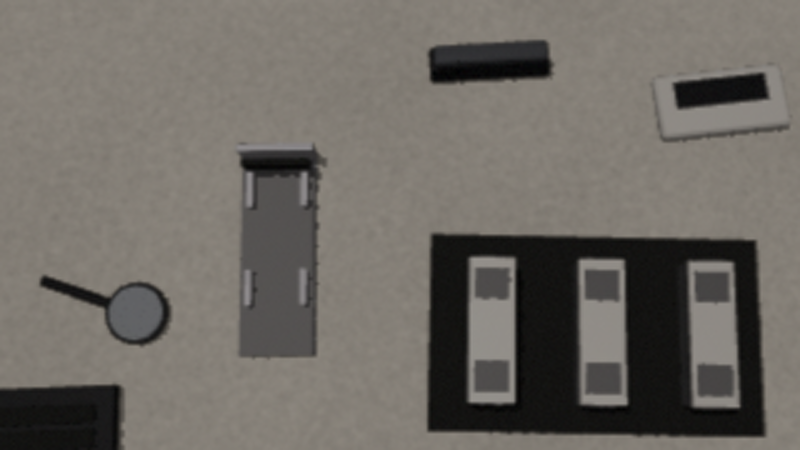

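View pics/sidec.png

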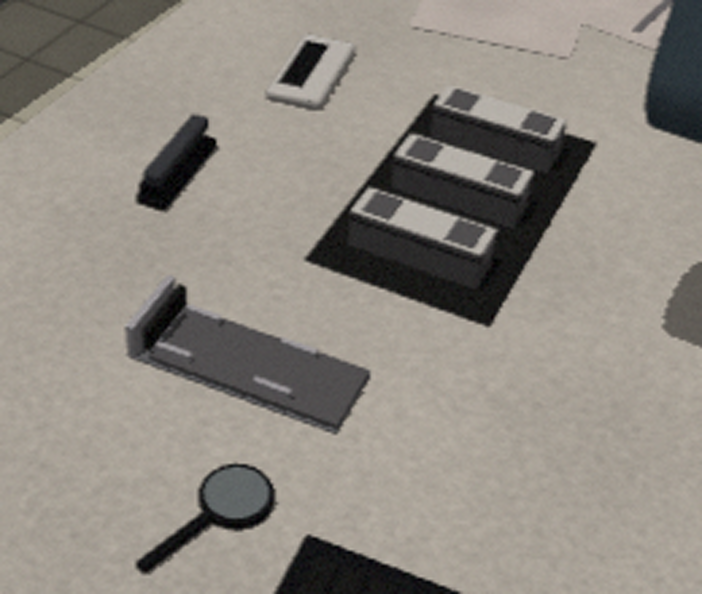

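The top view shows the three lids centred at about (277,252), (321,253) and (365,254) full-image pixels, on the mat. The cradle floor spans about (176,186) to (206,262), with its stop at the top (+x). The side view agrees, and there's clear space around everything.

```bash
cat > h.py <<'E'
import numpy as np,cv2
from scipy.spatial.transform import Rotation as R
def ray(s,uv,z):
    uv=np.atleast_2d(np.asarray(uv,float)); M=R.from_euler('xyz',s["orientation"],degrees=True).as_matrix()
    d=np.c_[(uv[:,0]-s["cx"])/s["fx"],-(uv[:,1]-s["cy"])/s["fy"],-np.ones(len(uv))]@M.T
    e=np.asarray(s["eye"]); return e+d*((z-e[2])/d[:,2])[:,None]
def proj(s,P):
    M=R.from_euler('xyz',s["orientation"],degrees=True).as_matrix()
    c=(np.atleast_2d(P)-s["eye"])@M
    return np.c_[s["cx"]+s["fx"]*c[:,0]/-c[:,2], s["cy"]-s["fy"]*c[:,1]/-c[:,2]]
E
python3 - <<'E'
from h import *
C=dict(fx=390.1789,fy=390.1789,cx=255.267,cy=193.4445,eye=[0.426,0.0733,1.0086],orientation=[11.6088,-0.2635,-85.3243])
S=dict(fx=494.771,fy=494.771,cx=263.8003,cy=186.4315,eye=[0.0834,0.9833,0.8968],orientation=[50.9633,-1.181,-148.5151])
f=lambda p:np.array(p)/2.5+[80,120]-.3
np.set_printoptions(precision=4,suppress=True)
mat=ray(C,f([(431,234),(755,241),(765,436),(428,430)]),.004)[:,:2]
(c,sz,a)=cv2.minAreaRect(mat.astype(np.float32)); print("mat",c,sz,a,mat.mean(0))
g=cv2.imread('pics/top0.png',0); m=cv2.morphologyEx(((g>75)*255).astype(np.uint8),cv2.MORPH_CLOSE,np.ones((3,3)))
for u,v in((277,252),(321,253),(365,254)):
    w=np.zeros_like(m); w[v-36:v+37,u-14:u+15]=m[v-36:v+37,u-14:u+15]
    n,l,st,ce=cv2.connectedComponentsWithStats(w); k=l[v,u]
    ys,xs=np.where(l==k); cn=ray(C,np.c_[xs,ys],.05)[:,:2]
    r=cv2.minAreaRect(cn.astype(np.float32)); print("lid",k,r, cn.mean(0), "side px",proj(S,[*cn.mean(0),.05]))
fl=ray(C,f([(240,172),(316,172),(315,355),(239,356)]),.010); print("floor",fl[:,:2])
ribs=ray(C,f([(250,190),(304,190),(249,287),(304,286)]),.02); print("ribs",ribs[:,:2])
st=ray(C,f([(239,146),(315,146)]),.038); print("stop back",st[:,:2])
gs=lambda p:np.array(p)/2.7+[160,110]-.3
print("side ribs",ray(S,gs([(175,351),(273,385),(206,316),(300,349)]),.02)[:,:2])
print("side floor corners -x",ray(S,gs([(369,374),(337,428)]),.01)[:,:2])
E
```

```text
mat (0.49087920784950256, -0.0854804664850235) (0.19796974956989288, 0.3378300368785858) 3.6739988327026367 [ 0.4906 -0.0855]
lid 1 ((0.48302894830703735, 0.023050211369991302), (0.14011280238628387, 0.04412847384810448), 3.7968664169311523) [0.4814 0.0226] side px [[317.5525 191.3536]]
lid 1 ((0.49162665009498596, -0.08512428402900696), (0.1399414986371994, 0.04615580290555954), 4.463188171386719) [ 0.4899 -0.0851] side px [[331.8825 170.0829]]
lid 1 ((0.4980124533176422, -0.19295984506607056), (0.1404653787612915, 0.04608788341283798), 3.5832748413085938) [ 0.4975 -0.1926] side px [[345.0139 151.0727]]
floor [[0.6268 0.2941]
 [0.6334 0.2148]
 [0.4455 0.1956]
 [0.4382 0.2718]]
ribs [[0.6068 0.2792]
 [0.6114 0.2237]
 [0.5073 0.2682]
 [0.5128 0.2129]]
stop back [[0.6482 0.2922]
 [0.6546 0.2148]]
side ribs [[0.6051 0.2833]
 [0.5069 0.271 ]
 [0.6071 0.2295]
 [0.5098 0.2191]]
side floor corners -x [[0.4449 0.2038]
 [0.4374 0.2763]]
```

```bash
python3 - <<'E'
from bench import robot, grip, sensors, cams, spotter
from h import *
import pickle
robot.reach([.52,.24,.27],[180,0,6.4])
s=cams.snapshot("wrist"); pickle.dump(s,open("w1.pkl","wb"))
cv2.imwrite("pics/w1.png",s["pixels"][:,:,::-1])
print(s["eye"],s["orientation"],sensors.observe()["clock"],s["fx"])
print(proj(s,[[.561,.2462,.01],[.51,.2405,.02],[.609,.2515,.02]]), spotter.search_frame("wrist","cradle_home"))
E
```

```text
[0.59418143 0.24772469 0.41355497] [-1.71195462e+01  2.83048313e-02 -8.36174992e+01] 3.8417 270.0018772372601
[[253.95815219 132.05897172]
 [253.97027049 167.88804616]
 [253.91832397  96.86445992]] []
```

View pics/w1.png

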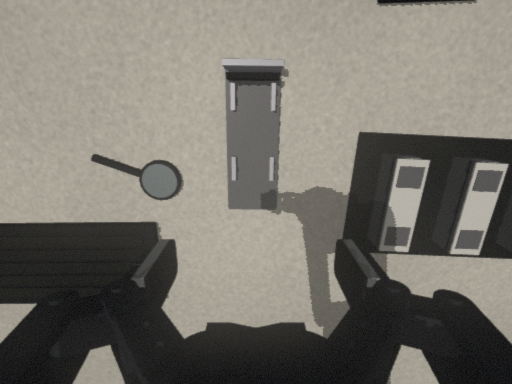

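The wrist view shows the front ribs at about (233,96) and (273,96), and the rear ribs at about (234,168) and (271,168). That matches my prediction to within 1 px. I'll refine it to sub-pixel.

```bash
python3 - <<'E'
from h import *
import pickle
s=pickle.load(open("w1.pkl","rb")); g=cv2.cvtColor(s["pixels"],cv2.COLOR_RGB2GRAY).astype(float)
out=[]
for (r0,r1,cs) in((82,112,(233,273)),(155,183,(234,271))):
    for c in cs:
        w=g[r0-3:r1+4,c-5:c+6]; col=w[8:-8].mean(0); print(np.round(col).astype(int))
        b=np.clip(w-115,0,None) ; ys,xs=np.mgrid[r0-3:r1+4,c-5:c+6]
        uv=[(b*xs).sum()/b.sum(),(b*ys).sum()/b.sum()]; p=ray(s,uv,.02)[0]; out.append(p[:2]); print(np.round(uv,2),np.round(p,4))
o=np.array(out); f=(o[0]+o[1])/2; r=(o[2]+o[3])/2; d=f-r
print("yaw",np.degrees(np.arctan2(d[1],d[0])),"len",np.hypot(*d),"home",r+d*52/101,"width",np.hypot(*(o[0]-o[1])),np.hypot(*(o[2]-o[3])))
for r in range(56,86): print(r,int(g[r,245:262].mean()),end=' ')
E
```

```text
[109 118 147 179 182 181 163  90  74  90 106]
[232.07  95.9 ] [0.6069 0.2815 0.02  ]
[104 105 115 146 173 175 169 141  88  93 101]
[272.93  96.17] [0.6128 0.2256 0.02  ]
[104 108 129 167 171 169 150  89  80  96 103]
[233.18 168.35] [0.5059 0.2711 0.02  ]
[101 102 109 134 166 169 162 131  89  95  99]
[270.98 168.08] [0.5125 0.2154 0.02  ]
yaw 5.848408122613214 len 0.10118568934406814 home [0.56102181 0.2485464 ] width 0.056195737668769605 0.056154538533625016
56 165 57 164 58 165 59 171 60 174 61 174 62 174 63 175 64 173 65 139 66 86 67 72 68 72 69 70 70 67 71 65 72 48 73 41 74 42 75 40 76 41 77 40 78 38 79 35 80 43 81 62 82 64 83 64 84 67 85 89
```

```bash
cat >> h.py <<'E'
from bench import robot, grip, sensors, cams, spotter
YM=4.0; a=np.radians(YM); HG=.018
MC=np.array([.491,-.0855]); CAR=[MC+k*.108*np.array([-np.sin(a),np.cos(a)]) for k in(1,0,-1)]
HOME=np.array([.561,.2478]); YC=6.0
def feel(n=12):
    F=[];T=[]
    for _ in range(n):
        robot.hold(.03); o=sensors.observe(); F.append(o["contact_force"]);T.append(o["ft_torque"])
    F=np.mean(F,0);T=np.mean(T,0); return F,T@[-np.sin(a),np.cos(a),0],T
def pick(i):
    x,y=CAR[i]; robot.reach([x,y,.12],[180,0,YM]); hit=robot.move_l([x,y,HG],v=.12,max_force=15)
    grip(.0,55); o=sensors.observe(); print("picked",hit,o["width"],o["grip_force"],o["ee_pos"],o["clock"])
def rock(i):
    x,y=CAR[i]; u=np.array([np.cos(a),np.sin(a),0]); P=np.array([x,y,.085])
    robot.move_l(P,v=.12); out=[]
    for s in(-1,1,-1):
        robot.move_l(P+s*.012*u,[180,s*13,YM],v=.035 if s==1 else .03); robot.hold(.35); F,t,T=feel()
        out.append(t); print("tilt",s*13,"Ty %.4f"%t,np.round(F,2),np.round(T,3))
    robot.move_l(P,[180,0,YM],v=.03)
    print("diff",out[1]-out[0],out[1]-out[2],"w",sensors.observe()["width"],sensors.observe()["clock"])
def back(i):
    x,y=CAR[i]; robot.move_l([x,y,HG+.012],v=.1); hit=robot.move_l([x,y,HG-.0005],v=.025,max_force=3)
    o=sensors.observe(); print("down",hit,o["ee_pos"]); grip(.075); robot.move_l([x,y,.12],v=.2); print(sensors.observe()["clock"])
E
python3 - <<'E'
from h import *
np.set_printoptions(precision=4,suppress=True)
pick(0); rock(0)
E
```

```text
picked False 0.04301928492879622 57.036377638578415 [0.484  0.0221 0.0187] 6.4
tilt -13 Ty 0.1855 [ 0.08 -0.07 -2.89] [-0.013  0.185  0.005]
tilt 13 Ty -0.2600 [ 0.01 -0.19 -3.14] [ 0.016 -0.259 -0.005]
tilt -13 Ty 0.1860 [ 0.11 -0.02 -3.41] [-0.     0.186 -0.013]
diff -0.44544342494953004 -0.44596473828350364 w 0.04333731429476259 12.2417
```

```bash
python3 - <<'E'
from h import *
np.set_printoptions(precision=4,suppress=True)
back(0); pick(1); rock(1)
E
```

```text
down True [0.4836 0.0222 0.0187]
14.4917
picked False 0.04282530563914763 57.657694816589355 [ 0.4918 -0.0858  0.0189] 16.3833
tilt -13 Ty 0.1861 [-0.16  0.22 -3.3 ] [-0.003  0.186  0.001]
tilt 13 Ty -0.1791 [ 0.13  0.12 -3.25] [ 0.023 -0.178  0.   ]
tilt -13 Ty 0.1764 [-0.14  0.13 -3.32] [-0.017  0.176 -0.009]
diff -0.36522446478716036 -0.3555256702653489 w 0.04322289295874558 22.225
```

The middle carrier shows a shift of about +0.085 N·m, which is what a pot travelling 100 mm would give. I'll set it down and check the third so that all three have been felt.

```bash
python3 - <<'E'
from h import *
np.set_printoptions(precision=4,suppress=True)
back(1); pick(2); rock(2); back(2)
E
```

```text
down True [ 0.4912 -0.0856  0.0189]
24.4667
picked False 0.0436229340851745 57.3287732899189 [ 0.4992 -0.1937  0.019 ] 26.3583
tilt -13 Ty 0.1761 [-0.26  0.2  -3.27] [-0.024  0.175  0.012]
tilt 13 Ty -0.2726 [ 0.27  0.12 -3.14] [ 0.012 -0.272 -0.003]
tilt -13 Ty 0.1725 [-0.14 -0.03 -3.35] [-0.013  0.172 -0.009]
diff -0.4486833603687544 -0.44510303917150157 w 0.043121001308010755 32.2
down True [ 0.4988 -0.1934  0.019 ]
34.4417
```

```bash
python3 - <<'E'
from h import *
np.set_printoptions(precision=4,suppress=True)
c=np.radians(YC); u=np.array([np.cos(c),np.sin(c)])
pick(1); x,y=CAR[1]; robot.move_l([x,y,.11],v=.15)
p=HOME-.020*u
robot.move_l([*p,.11],[180,0,YC],v=.2)
robot.move_l([*p,.040],v=.12)
hit=robot.move_l([*p,.0225],v=.02,max_force=2.5); robot.hold(.2)
o=sensors.observe(); print("down",hit,o["ee_pos"],o["contact_force"],o["ft_torque"],o["clock"])
for k in("top","side"):
    s=cams.snapshot(k); cv2.imwrite(f"pics/{k}1.png",s["pixels"][:,:,::-1])
A=cv2.imread("pics/top1.png")[150:290,140:340]; B=cv2.imread("pics/side1.png")[180:320,180:380]
cv2.imwrite("pics/down.png",cv2.resize(np.hstack([A,B]),None,fx=2,fy=2,interpolation=cv2.INTER_CUBIC))
E
```

```text
picked False 0.04320586019089987 57.248291820287704 [ 0.4917 -0.0857  0.0189] 36.3333
down True [0.5408 0.2456 0.0233] [2.2089 0.3006 3.7165] [ 0.1952 -0.6206  0.0393] 40.6167
```

View pics/down.png

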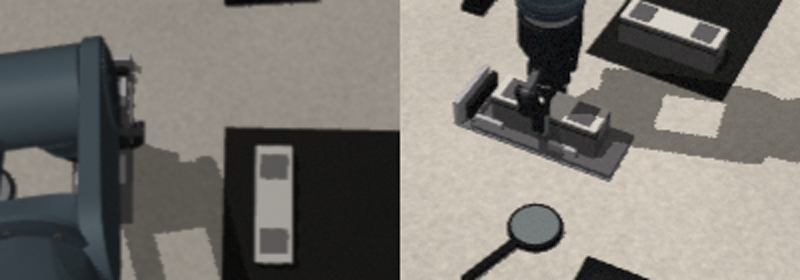

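The picture shows the carrier flat between the ribs, about 20 mm short of the stop, with nothing fouled. I'll ease the downforce and slide it home.

```bash
python3 - <<'E'
from h import *
np.set_printoptions(precision=4,suppress=True)
c=np.radians(YC); u=np.array([np.cos(c),np.sin(c)])
q=sensors.observe()["ee_pos"]; z=q[2]+.0010
robot.move_l([q[0],q[1],z],v=.02); robot.hold(.15); o=sensors.observe(); print(o["contact_force"],o["ee_pos"])
L=lambda o:(o["ee_pos"][:2]-HOME)@u*1000
hit=robot.move_l([*(HOME-.006*u),z],v=.03,max_force=6); o=sensors.observe(); print(hit,"along",L(o),o["contact_force"],o["ft_torque"])
for k in np.arange(-5,7,.5):
    if hit: break
    robot.move_l([*(HOME+k/1000*u),z],v=.01); robot.hold(.06); o=sensors.observe(); f=o["contact_force"]
    print(k,"along %.2f"%L(o),f,"%.2f"%o["clock"])
    if -(f[:2]@u)>4: break
E
```

```text
[1.1997 0.3304 1.7692] [0.5405 0.2455 0.024 ]
True along -18.412886177239717 [1.0041 0.4484 2.9323] [-0.0068 -0.5163 -0.0201]
```

```bash
python3 - <<'E'
from h import *
np.set_printoptions(precision=4,suppress=True)
c=np.radians(YC); u=np.array([np.cos(c),np.sin(c)])
q=sensors.observe()["ee_pos"]; L=lambda o:(o["ee_pos"][:2]-HOME)@u*1000
for d in(.0005,.001,.0015):
    z=q[2]+d; robot.move_l([q[0],q[1],z],v=.02); robot.hold(.12); o=sensors.observe(); print(z,o["contact_force"],o["ft_torque"])
    if o["contact_force"][2]<0: break
k=L(o)
while k<-4:
    k=min(k+3,-4); robot.move_l([*(HOME+k/1000*u),z],v=.025); robot.hold(.04); o=sensors.observe(); f=o["contact_force"]
    print("along %.2f"%L(o),f,"%.2f"%o["clock"])
    if -(f[:2]@u)>5: break
E
```

```text
0.024124325894844433 [0.9132 0.2675 1.3407] [ 0.0754 -0.4907  0.059 ]
0.024624325894844434 [ 1.4476  0.3141 -0.1889] [ 0.0973 -0.4587 -0.0432]
along -16.09 [-2.2437  0.2203  1.2686] 42.44
along -12.27 [ 0.4181 -0.7528 -1.1301] 42.75
along -9.13 [-0.0702 -0.8588 -0.9001] 43.06
along -6.21 [ 1.4048  0.3497 -1.2063] 43.37
along -3.78 [ 0.5093 -0.9621 -0.9075] 43.66
```

```bash
python3 - <<'E'
from h import *
np.set_printoptions(precision=4,suppress=True)
c=np.radians(YC); u=np.array([np.cos(c),np.sin(c)])
o=sensors.observe(); z=.0246; L=lambda o:(o["ee_pos"][:2]-HOME)@u*1000
for k in np.arange(-3.4,7,.5):
    robot.move_l([*(HOME+k/1000*u),z],v=.01); robot.hold(.08)
    F=np.mean([(robot.hold(.02),sensors.observe()["contact_force"])[1] for _ in range(5)],0); o=sensors.observe()
    print("%.1f along %.2f"%(k,L(o)),F,"%.2f"%o["clock"])
    if -(F[:2]@u)>4: break
E
```

```text
-3.4 along -3.53 [-1.0497 -0.5363 -0.8636] 44.08
-2.9 along -2.95 [-1.4118 -0.0677 -0.615 ] 44.49
-2.4 along -2.33 [-0.7335  0.2083 -0.7653] 44.91
-1.9 along -1.83 [-1.0238 -0.0898 -0.5832] 45.33
-1.4 along -1.38 [-1.3068  0.1552 -0.9701] 45.74
-0.9 along -0.82 [-1.1196 -0.1335 -0.1877] 46.16
-0.4 along -0.35 [-1.175   0.2318 -0.4635] 46.58
0.1 along 0.13 [-0.8541 -0.1767 -0.927 ] 46.99
0.6 along 0.68 [-1.3999  0.2629 -0.7538] 47.41
1.1 along 1.10 [-1.2026  0.3098 -0.6971] 47.83
1.6 along 1.62 [-0.9442  0.2312 -0.4809] 48.24
2.1 along 2.09 [-1.3393 -0.3453 -0.2867] 48.66
2.6 along 2.40 [-3.3732 -0.2845  0.3261] 49.08
3.1 along 2.81 [-4.9357 -0.4748  1.1933] 49.49
```

```bash
python3 - <<'E'
from h import *
np.set_printoptions(precision=4,suppress=True)
grip(.075); q=sensors.observe()["ee_pos"]
robot.move_l([q[0],q[1],.13],v=.15)
robot.reach([.5,.24,.27],[180,0,YC]); robot.hold(.3)
s=cams.snapshot("wrist"); cv2.imwrite("pics/w2.png",s["pixels"][:,:,::-1])
t=cams.snapshot("side"); cv2.imwrite("pics/s2.png",cv2.resize(t["pixels"][110:330,160:420,::-1],None,fx=2.3,fy=2.3,interpolation=cv2.INTER_CUBIC))
c=np.radians(YC);u=np.array([np.cos(c),np.sin(c)]);n=np.array([-u[1],u[0]])
print("expected lid corners at home px",proj(s,[[*(HOME+i*.07*u+j*.022*n),.056] for i in(-1,1) for j in(-1,1)]))
print(sensors.observe()["clock"],sensors.observe()["width"])
E
```

```text
expected lid corners at home px [[270.6598 171.9552]
 [238.0414 171.9375]
 [272.6972  57.5514]
 [235.8724  57.5333]]
51.825 0.07467802295042753
```

View pics/w2.png

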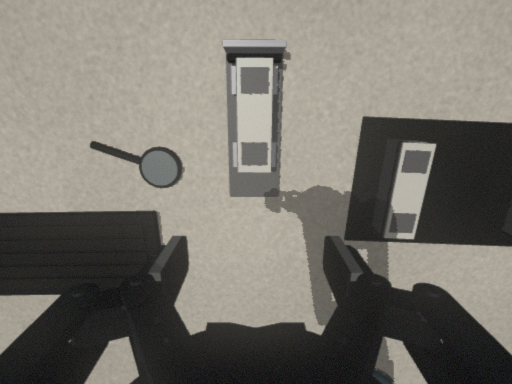

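View pics/s2.png

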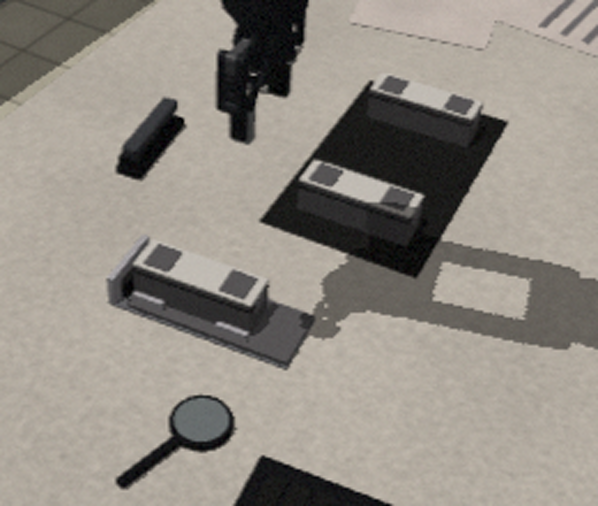

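The wrist view shows the carrier's lid spanning (237,58) to (271,172), as predicted for home. It lies lid up between the ribs and against the stop. The side view confirms this, with both quiet carriers back on the mat and the bystanders untouched.

```bash
python3 -c "
from bench import robot
print(robot.finish_job())"
```

```text
the job is handed in; nothing more can be done
None
```

The middle carrier had the loose pot; it now lies lid up in the hold cradle against the end stop, the two quiet ones are back where they lay, and the job was handed in at about 52 s of the 72 s allowed.

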